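# Free the locating block of a bracket riveting fixture

### The arm

A 6-joint arm with a two-finger parallel gripper is mounted at the origin on the work surface. World frame = base frame: x ahead of the robot, y to its left, z up, the work surface at z = 0. Lengths are in m, angles in rad, forces in N, time in s.
With the tool pointing down it reaches from about 0.35 to 0.975 m from the base axis. Payload 4.9 kg.
Tool frame: the origin (TCP) lies at the very end of the fingers, on their centre line; the grasp point (between the pads) lies 19 mm behind it; z points along the fingers, y is the line along which they close (so a half turn about z gives the same grasp; the last joint's range is limited). The gripper opens to 85 mm and grips with 20 to 120 N. Pads are 22 mm wide; open, the fingers measure 114 mm over their backs; the gripper's body (76 mm by 85 mm) begins 54 mm behind the grasp point. The pads swing forward as they close: fully open they stand 13 mm farther back than shut.
Start: joints at [1.037, 0.053, 1.613, -0, 1.476, -0.119], TCP at [0.252, 0.572, 0.231] pointing down, gripper open.
Joint ranges: [-3.01, 3.01], [-1.01, 2.22], [0.06, 2.58], [-1.02, 4.17], [0.09, 2.62], [-3.14, 3.14]. Speed limits (rad/s): [2.57, 2.57, 3.14, 3.14, 3.14, 3.14].

### API

Orientations are given as a unit quaternion [w, x, y, z].
In Python, from plant import state, optics, ticket, nets gives the robot as it stands. The module is installed in compiled form; this text tells all that it offers.
- The arm moves only by the shell command python3 -m inch 'ROWS' [OPENING]. ROWS is JSON, a list of rows, each an object of numbers: "dx", "dy", "dz": the shift along the tool's x, y, z as a fraction of full scale; "rx", "ry", "rz": the turn, a rotation vector about the tool's x, y, z as a fraction of full scale. In form: [{"dx": .., "dy": .., "dz": .., "rx": .., "ry": .., "rz": ..}, ...]. A call has 1 to 5 rows; each row is the pose to reach, as a shift and turn from the pose commanded when the call began, along the tool's axes at that moment; what a row does not reach only later rows make up. Full scale, the value 1, is 0.8 m for a shift and 1.5 rad for a turn. A row lasts 1/10 s, in which the tool goes at most 50 mm and 8.59 degrees, less where a joint would pass 70% of its speed; a pose out of reach is approached as far as the arm can. A call with a number of a shift or a turn outside -1 to 1 is refused whole. A call with a gripper value outside its range is refused whole. OPENING is the opening, from -1 (shut) to 1 (fully open), set as the call begins (- or left out, the last holds). The fingers move at their own pace and stop on an object; the grip force is fixed at half the most. Time passes only in rows, so rows that repeat a pose let the fingers close. It gives the time, the measured TCP pose, the force, the opening and the grip force at its end, in the units of the state.
- state(): the state, without advancing time (a new reading comes with each control period).
- optics.grab_frame(name): name is "scene" or "top" or "wrist"; returns the picture (384x512x3 uint8, red, green, blue); there is no depth.
- optics.camera_info(name): a dict with "fx", "fy", "cx", "cy" (pixels), "R" (3x3) and "t" (3): a world point X has camera coordinates R X + t. Camera axes: x right, y down, z forward; pixel columns grow to the right and rows downward; lengths in m; the calibration is good to about 2 mm. A picture is of the moment at which its call begins: read the wrist's pose just before it. camera_info takes no time and is no camera call; for the wrist camera it gives the pose at the moment of the call.
- ticket.job_done(): hands the job in; it is judged then, once.
Trained networks look in the newest picture that a camera, given by its name, has taken for a name from the list of things; names that differ only in an ending like _2 or _b are one class to them, and where a whole thing is asked for, a point or a joint stands for the part that bears it (a point fixed in the world has none). Each returns a list of dicts, best first, with "confidence" (0 to 1); they miss things now and then, are a little off and sometimes report something else, mostly with a low value. They report only what shows in the picture. A call takes as long as a camera call. They do not tell look-alikes from the thing itself.
- nets.boxes_of(camera, name): "bbox" ([centre column, centre row, width, height] in pixels, round what is visible of it).
- nets.outline_of(camera, name): "pixels" (384x512 bool, what is visible of it) and "bbox" ([centre column, centre row, width, height] in pixels, round what is visible of it).
The state is a dict: "time": time; "joint_pos": joint angles; "joint_vel": joint speeds; "joint_efforts": joint torques, N m; "tool_pos": TCP position; "tool_rot": TCP orientation; "contact_force": force on the tool from outside, world axes, zero at the start; "ft_torque": the same for the moment, N m; "gripper_width": opening from 0.0 (shut) to 1.0 (fully open); "grasp_force": force on a finger pad.
Only numpy, scipy, OpenCV 4.12 (cv2) and the standard library are available. Lean on these libraries where they do the work, as an engineer would, in place of code of your own. Each camera call takes 0.05 s, during which the arm holds its last target. There are 200 camera calls.

### The job

On the riveting fixture, pull the red lock knob fully out until it stays there, then grip the blue locating block and rock it loose in its tight nest: first bring the yellow-marked end up past its catch with the other end still down, then rock it back the other way, still inside the nest, so that the plain end comes up level with it. Lift it and finish while still holding it in the gripper, upright and just clear (about 2 cm) above the nest, touching nothing else; leave the lock out, and do not disturb the two brackets and the rivet box.

Things in the scene. Friction and masses are not known exactly. Their poses are not given: they have to be found in the camera images.
- fixture: Aluminium plate fixed to the bench, x -60 to +50, y -75 to +75 mm, 16 mm thick, with the block's nest on it: a pocket 38 (x) by 62 mm (y), floor 16 mm, flat rim 34 mm above the bench. Origin: on the bench under the nest's centre. x points away from the lock knob, y to the yellow catch housing (the dark grey one is at -y), z up. Housings: 31 to 57 mm from the centre along y, 62 mm along x
- catch_yellow_nose (a point): Centre of the sprung round catch nose (3 mm radius) in the yellow housing, 5.9 mm above the nest floor. It reaches 1.8 mm over the end of the block's foot and gives way outwards; a like nose is in the grey housing. An end takes about 15 N to pull up past its nose (both at once about 30 N); from 9 mm above the nest floor it is past and can rest on the nose
- block: Locating block seated in the nest, axes parallel to the fixture's, 0.18 to 0.29 kg. Origin: centre of the underside, 16 mm above the bench at the start. Foot 36 (x) by 60 (y) by 3 mm, 1 mm clearance all round; steel body 22 by 52 mm up to 26 mm; blue grip post 22 (x) by 36 mm (y), 26 to 66 mm above the underside, gripped from above on either pair of sides. Yellow stripe at +y
- block_yellow_end (a point): Middle of the lower edge of the block's +y (yellow) end, 30 mm from the block's origin, on its underside. The block rocks about its x axis: turning it about 10 degrees about the lower edge of one end lifts the other end past its catch
- block_plain_end (a point): Middle of the lower edge of the block's -y (unmarked) end, 30 mm from the block's origin, on its underside
- lock (a joint): Slide lock, in m: 0 = home (its tongue lies over the block's foot and keeps it down), 0.028 = fully out, against a stop (block free). Grows as the knob is pulled along the fixture's -x. A spring detent must be overcome (about 8 N) in leaving home and again over the last 9 mm before fully out; between them it slides easily
- lock_knob (a point): Centre of the red lock knob, a cylinder 24 mm in diameter and 22 mm long, its axis along the fixture's x axis, 23 mm above the bench; at home 89 mm from the fixture's origin towards -x. It moves with the lock. Can be pinched from above across the fixture's y direction
- bracket_a: Bystander: loose dark olive channel bracket with two round holes, 110 by 64 by 24 mm, flat on the bench on the fixture's +y side. Origin: centre of its underside, x along its length
- bracket_b: Bystander: the same bracket on the fixture's -y side
- rivet_box: Bystander: open cardboard box with rivets, 70 by 100 by 30 mm, on the fixture's +x side. Origin: centre of its underside
Mind the look-alikes: they are no part of the job. Several things look just like the fixture: the one meant starts farthest to the robot's right.

How it is judged:
On the way, in this order (a step that is already met when the one before it is completed fails the run):
1. the lock is pulled out (24 mm or more) with the block still seated (value of joint lock above 0.024 m and z of block in the frame of fixture below 0.0185 m), for 0.2 s.
2. the yellow end of the block is 6 mm or more above the nest floor while the plain end is less than 3.5 mm above it (z of block_yellow_end in the frame of fixture above 0.022 m and z of block_plain_end in the frame of fixture below 0.0195 m), for 0.1 s.
3. rocked back: the plain end is 7 mm or more above the nest floor while the yellow end is between 5 and 16 mm above it (z of block_plain_end in the frame of fixture above 0.023 m and z of block_yellow_end in the frame of fixture between 0.021 and 0.032 m), for 0.1 s.
At the end, for the whole second after the job is handed in: The gripper holds the block still (under 0.03 m/s), upright within 10 degrees, with both ends of its underside at least 5 mm and its middle at most 50 mm above the nest rim, within 25 mm of the nest's centre seen from above, not touching the fixture; the lock is still out (22 mm or more) (z of each of block_yellow_end, block_plain_end in the frame of fixture above 0.039 m and z of block in the frame of fixture below 0.084 m and horizontal distance between block and fixture below 0.025 m and angle between block's own z axis and vertical below 0.17 rad and linear speed of block below 0.03 m/s and contact force between the fingers and block above 1 N and contact force between block and fixture below 0.3 N and value of joint lock above 0.022 m); the arm keeps its last pose, push and grip.
It fails at once if bracket A is moved more than 15 mm (distance of bracket_a from where it was at the start of the episode above 0.015 m).
It fails at once if bracket B is moved more than 15 mm (distance of bracket_b from where it was at the start of the episode above 0.015 m).
It fails at once if the rivet box is moved more than 15 mm (distance of rivet_box from where it was at the start of the episode above 0.015 m).
It also fails if it takes over 43 s, if anything falls off the work surface, if the arm or the gripper's body presses on something with over 40 N, if the wrist force passes 120 N, or if a joint passes its speed limit or range.

## Working session

There is one attempt and no reset: what is moved stays moved. The work goes in short steps, Python scripts to look and compute and a shell command to move; the robot and the scene stay as the last step left them, time stands still between calls to the robot, and variables do not carry over. Pictures are saved under pics/ and viewed, at most 10 in all, crops included, and the job is handed in when it is done.

```bash
mkdir -p pics; python3 - <<'E'
from plant import state, optics, nets
import cv2
s=state(); print(s)
for c in ["top","scene"]:
    im=optics.grab_frame(c); cv2.imwrite(f"pics/{c}0.png",im[:,:,::-1])
    i=optics.camera_info(c); print(c,i)
    for n in ["fixture","block","lock_knob"]:
        print(n,[(round(d["confidence"],2),[round(float(v)) for v in d["bbox"]]) for d in nets.boxes_of(c,n)])
E
```

```text
{'time': 0.0, 'joint_pos': array([ 1.03700030e+00,  5.33654074e-02,  1.61428620e+00, -9.19632827e-06,
        1.47597914e+00, -1.18984665e-01]), 'joint_vel': array([-0.00076287,  0.0008921 , -0.00147798, -0.00043989,  0.00053396,
        0.00122193]), 'joint_efforts': array([ 1.81374256e-03, -3.93701828e+01, -3.70171559e+01, -2.34507769e-05,
        7.17370378e-03, -1.09106170e-05]), 'tool_pos': array([0.25156425, 0.57146563, 0.23006237]), 'tool_rot': array([-3.22398424e-04,  2.05921341e-01,  9.78568016e-01, -9.66717300e-04]), 'contact_force': array([-0.35019827,  0.08661225, -0.22896565]), 'ft_torque': array([ 0.01326136, -0.01725799,  0.00879308]), 'grasp_force': 0.0, 'gripper_width': 1.0021332572365407}
top {'fx': 424.13319806045416, 'fy': 424.13319806045416, 'cx': 258.8110001221637, 'cy': 192.53193427612013, 'R': array([[ 0.00961666, -0.99901668, -0.04328047],
       [-0.99234759, -0.00420622, -0.12340406],
       [ 0.12310067,  0.044136  , -0.99141224]]), 't': array([0.08018637, 0.58107669, 0.85864099])}
fixture [(0.82, [233, 188, 82, 75]), (0.75, [158, 303, 80, 78]), (0.74, [233, 181, 30, 21])]
block [(0.65, [233, 183, 30, 18])]
lock_knob [(0.77, [150, 320, 17, 43])]
scene {'fx': 419.93292603280264, 'fy': 419.93292603280264, 'cx': 254.4578442084508, 'cy': 195.78163902659784, 'R': array([[-7.95955922e-01,  6.05354528e-01,  2.56882383e-04],
       [ 3.52358137e-01,  4.63646282e-01, -8.12942721e-01],
       [-4.92237660e-01, -6.46976058e-01, -5.82343598e-01]]), 't': array([ 0.40468078, -0.17351669,  1.44887873])}
fixture [(0.74, [265, 235, 66, 48]), (0.66, [373, 231, 70, 53])]
block [(0.88, [258, 222, 18, 30])]
lock_knob [(0.57, [284, 223, 34, 16]), (0.51, [386, 218, 31, 14])]
```

View pics/top0.png

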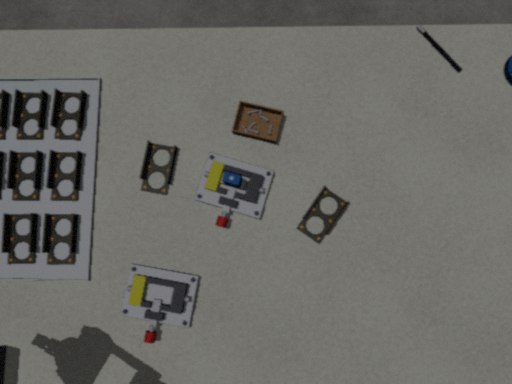

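View pics/scene0.png

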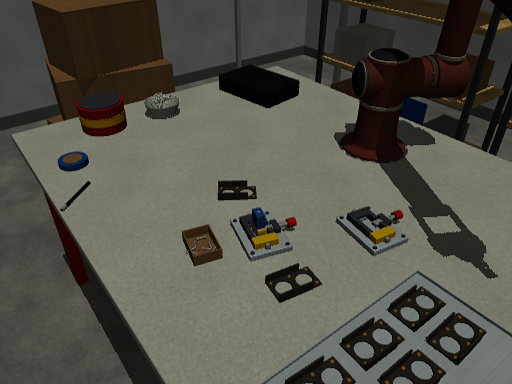

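The top view shows the real fixture, with the blue block at about (233,179) and its red knob at (222,221). The empty look-alike is at (160,295), farther left. The brackets are at (159,168) and (323,214), and the box is at (258,122).

```bash
cat > h.py <<'E'
import numpy as np, cv2
from plant import state, optics, nets
from scipy.spatial.transform import Rotation as Rn
def ray(i,u,v,z):
    R=np.array(i["R"]);t=np.array(i["t"]);c=-R.T@t
    d=R.T@np.array([(u-i["cx"])/i["fx"],(v-i["cy"])/i["fy"],1]); return c+d*(z-c[2])/d[2]
def proj(i,X):
    p=np.array(i["R"])@np.array(X)+i["t"]; return np.array([i["fx"]*p[0]/p[2]+i["cx"],i["fy"]*p[1]/p[2]+i["cy"]])
def toolR():
    q=state()["tool_rot"]; return Rn.from_quat([q[1],q[2],q[3],q[0]])
def delta(P,yaw=None,s=None):
    "fractions to reach tcp P with tool pointing down, tool y axis along world yaw"
    s=s or state(); T=toolR(); d=T.inv().apply(np.array(P)-s["tool_pos"])/0.8
    out=d
    if yaw is not None:
        best=None
        for k in (0,np.pi):
            y=np.array([np.cos(yaw+k),np.sin(yaw+k),0]);z=np.array([0,0,-1]);x=np.cross(y,z)
            r=(T.inv()*Rn.from_matrix(np.c_[x,y,z])).as_rotvec()
            if best is None or np.linalg.norm(r)<np.linalg.norm(best): best=r
        out=np.r_[d,best/1.5]
    return np.round(out,4)
E
python3 - <<'E'
from h import *
i=optics.camera_info("top")
k=ray(i,222,221,.023); b=ray(i,233,178.5,.082); print("knob",k,"block",b)
d=b-k; print(np.hypot(*d[:2]),np.degrees(np.arctan2(d[1],d[0])))
for p in [(213,155),(272,172),(260,217),(197,201)]: print(ray(i,*p,.016))
w=optics.camera_info("wrist"); s=state()
T=toolR(); R=np.array(w["R"]); c=-R.T@w["t"]
print("cam in tool",T.inv().apply(c-s["tool_pos"]),"fwd",T.inv().apply(R[2]),"right",T.inv().apply(R[0]),w["fx"], T.as_matrix())
E
```

```text
knob [0.52064961 0.16308894 0.023     ] block [0.60337968 0.13476052 0.082     ]
0.08744577251994604 -18.90222235799404
[0.66597527 0.18685704 0.016     ]
[0.62833531 0.05690162 0.016     ]
[0.53022024 0.08211782 0.016     ]
[0.56408927 0.21948815 0.016     ]
cam in tool [ 6.95162771e-02 -8.31977139e-05 -1.43456084e-01] fwd [-2.73042550e-01  5.09695901e-04  9.62001822e-01] right [ 8.82172585e-04  9.99999572e-01 -2.79443370e-04] 336.08902831296416 [[-9.15207315e-01  4.02983315e-01 -1.32125257e-04]
 [ 4.02983335e-01  9.15207293e-01 -2.06236346e-04]
 [ 3.78121918e-05 -2.41993289e-04 -9.99999970e-01]]
```

```bash
python3 - <<'E'
from h import *
print(delta([.56,.15,.2],np.radians(73.5)).tolist())
E
```

```text
[-0.5651, -0.3274, 0.039, -0.0002, -0.0, -0.0845]
```

```bash
python3 -m inch '[{"dx":-0.565,"dy":-0.327,"dz":0.039,"rz":-0.0845},{"dx":-0.565,"dy":-0.327,"dz":0.039,"rz":-0.0845},{"dx":-0.565,"dy":-0.327,"dz":0.039,"rz":-0.0845},{"dx":-0.565,"dy":-0.327,"dz":0.039,"rz":-0.0845},{"dx":-0.565,"dy":-0.327,"dz":0.039,"rz":-0.0845}]'; python3 - <<'E'
from h import *
print(state()["time"],delta([.56,.15,.2],np.radians(73.5)).tolist())
E
```

```text
0.4 [-0.5651, -0.3274, 0.039, -0.0002, -0.0, -0.0845]validation failed for argument at $[0]...
```

```bash
python3 -m inch '[{"dx":-0.565,"dy":-0.327,"dz":0.039,"rx":0,"ry":0,"rz":-0.0845},{"dx":-0.565,"dy":-0.327,"dz":0.039,"rx":0,"ry":0,"rz":-0.0845},{"dx":-0.565,"dy":-0.327,"dz":0.039,"rx":0,"ry":0,"rz":-0.0845},{"dx":-0.565,"dy":-0.327,"dz":0.039,"rx":0,"ry":0,"rz":-0.0845},{"dx":-0.565,"dy":-0.327,"dz":0.039,"rx":0,"ry":0,"rz":-0.0845}]'; python3 - <<'E'
from h import *
print(state()["time"],delta([.56,.15,.2],np.radians(73.5)).tolist())
E
```

```text
time: 0.9
tool_pos: [0.4, 0.3689, 0.2166]
tool_rot: [0.0, 0.143, 0.99, 0.0]
contact_force: [0.8, 1.0, 0.3]
gripper_width: 0.997
grasp_force: 0.0
0.9 [-0.2694, -0.2057, 0.0207, 0.0004, 0.0004, 0.0003]
```

```bash
python3 -m inch '[{"dx":-0.269,"dy":-0.206,"dz":0.021,"rx":0,"ry":0,"rz":0},{"dx":-0.269,"dy":-0.206,"dz":0.021,"rx":0,"ry":0,"rz":0},{"dx":-0.269,"dy":-0.206,"dz":0.021,"rx":0,"ry":0,"rz":0},{"dx":-0.269,"dy":-0.206,"dz":0.021,"rx":0,"ry":0,"rz":0},{"dx":-0.269,"dy":-0.206,"dz":0.021,"rx":0,"ry":0,"rz":0}]'; 
python3 -m inch '[{"dx":-0.022,"dy":-0.014,"dz":0,"rx":0,"ry":0,"rz":0},{"dx":-0.022,"dy":-0.014,"dz":0,"rx":0,"ry":0,"rz":0},{"dx":-0.022,"dy":-0.014,"dz":0,"rx":0,"ry":0,"rz":0}]'; python3 - <<'E'
from h import *
i=optics.camera_info("wrist")
im=optics.grab_frame("wrist"); cv2.imwrite("pics/w0.png",im[:,:,::-1])
import pickle; pickle.dump((i,im),open("w0.pkl","wb"))
for n in ["fixture","block","lock_knob"]:
    print(n,[(round(d["confidence"],2),[round(float(v),1) for v in d["bbox"]]) for d in nets.boxes_of("wrist",n)])
print(state()["tool_pos"])
E
```

```text
time: 1.4
tool_pos: [0.547, 0.167, 0.2011]
tool_rot: [0.0, 0.144, 0.99, 0.0]
contact_force: [-0.3, 0.9, 0.3]
gripper_width: 0.999
grasp_force: 0.0
time: 1.7
tool_pos: [0.5596, 0.153, 0.2008]
tool_rot: [-0.0, 0.144, 0.99, 0.0]
contact_force: [0.3, 0.0, 0.5]
gripper_width: 0.998
grasp_force: 0.0
fixture [(0.89, [256.6, 187.0, 151.9, 138.7])]
block []
lock_knob [(0.81, [257.8, 159.7, 26.4, 91.3]), (0.44, [256.6, 225.5, 57.9, 50.6])]
[0.5590754  0.15418717 0.20104379]
```

View pics/w0.png

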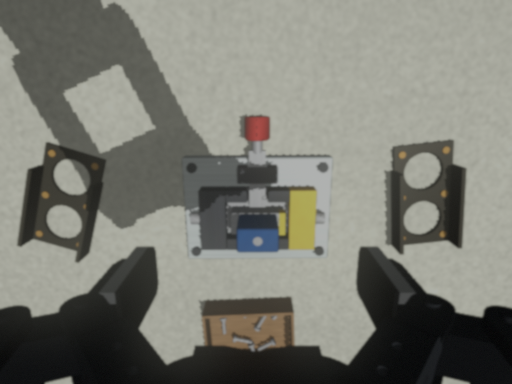

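The wrist view shows the fixture well aligned. Its plate corners are near (184,156), (332,155), (326,257) and (188,258), the red knob is at (257,128), the blue post at (258,234), and the fingers are clear at the bottom.

```bash
cat >> h.py <<'E'
def blob(im,which):
    h=cv2.cvtColor(im,cv2.COLOR_RGB2HSV); H,S,V=[h[...,k].astype(int) for k in range(3)]
    m={"red":((H<8)|(H>172))&(S>150)&(V>60),"blue":(H>100)&(H<125)&(S>120)&(V>40)}[which].astype(np.uint8)
    n,l,st,c=cv2.connectedComponentsWithStats(m); k=1+np.argmax(st[1:,4]); return st[k],c[k]
E
python3 - <<'E'
from h import *
import pickle
from scipy.optimize import least_squares
i,im=pickle.load(open("w0.pkl","rb"))
print(blob(im,"red"),blob(im,"blue"))
g=cv2.cvtColor(im,cv2.COLOR_RGB2GRAY)
c=np.array([[184,156],[332,155],[326,257],[188,258]],np.float32).reshape(-1,1,2)
c=cv2.cornerSubPix(g,c,(5,5),(-1,-1),(3,40,.01)).reshape(-1,2); print(c)
M=np.array([[-60,-75,16],[-60,75,16],[50,75,16],[50,-75,16]])/1e3
red=blob(im,"red")[0]; bl=blob(im,"blue")[0]
def P(x,q): 
    a=x[2]; return [x[0]+q[0]*np.cos(a)-q[1]*np.sin(a),x[1]+q[0]*np.sin(a)+q[1]*np.cos(a),q[2]]
def f(x):
    r=[proj(i,P(x,m))-p for m,p in zip(M,c)]
    r=list(np.ravel(r))
    r.append(np.mean([proj(i,P(x,[-.100,s*.012,.023]))[0] for s in(1,-1)])-(red[0]+red[2]/2-.5))
    r.append(np.mean([proj(i,P(x,[-.011,s*.018,.082]))[0] for s in(1,-1)])-(bl[0]+bl[2]/2-.5))
    r.append(proj(i,P(x,[-.100,0,.023]))[1]-(red[1]-.5))
    return np.array(r)
s=least_squares(f,[.6,.13,-.28]); x=s.x; print(x,np.degrees(x[2]),np.round(s.fun,1))
print("knob",P(x,[-.089,0,.023]),"knobY yaw",90+np.degrees(x[2]))
np.save("fx.npy",x)
yaw=x[2]+np.pi/2
print(delta(P(x,[-.089,0,.12]),yaw).tolist())
E
```

```text
Traceback (most recent call last):
  File "h.py", line 26, in blob
    n,l,st,c=cv2.connectedComponentsWithStats(m); k=1+np.argmax(st[1:,4]); return st[k],c[k]
                                                      ~~~~~~~~~^^^^^^^^^^
ValueError: attempt to get argmax of an empty sequence
```

```bash
python3 - <<'E'
from h import *
import pickle
i,im=pickle.load(open("w0.pkl","rb")); h=cv2.cvtColor(im,cv2.COLOR_RGB2HSV)
print(im.dtype,im.shape); 
for p in [(128,257),(122,257),(230,258),(235,250)]: print(im[p],h[p])
E
```

```text
uint8 (384, 512, 3)
[159  75  69] [  2 144 159]
[164  77  71] [  2 145 164]
[ 58  81 115] [108 126 115]
[ 60  87 126] [108 134 126]
```

```bash
sed -i 's/S>150/S>110/;s/S>120/S>90/' h.py; cat > fit.py <<'E'
from h import *
import pickle
from scipy.optimize import least_squares
i,im=pickle.load(open("w0.pkl","rb"))
print(blob(im,"red"),blob(im,"blue"))
g=cv2.cvtColor(im,cv2.COLOR_RGB2GRAY)
c=np.array([[184,156],[332,155],[326,257],[188,258]],np.float32).reshape(-1,1,2)
c=cv2.cornerSubPix(g,c,(5,5),(-1,-1),(3,40,.01)).reshape(-1,2); print(c)
M=np.array([[-60,-75,16],[-60,75,16],[50,75,16],[50,-75,16]])/1e3
red=blob(im,"red")[0]; bl=blob(im,"blue")[0]
def P(x,q): 
    a=x[2]; return [x[0]+q[0]*np.cos(a)-q[1]*np.sin(a),x[1]+q[0]*np.sin(a)+q[1]*np.cos(a),q[2]]
def f(x):
    r=[proj(i,P(x,m))-p for m,p in zip(M,c)]
    r=list(np.ravel(r))
    r.append(np.mean([proj(i,P(x,[-.100,s*.012,.023]))[0] for s in(1,-1)])-(red[0]+red[2]/2-.5))
    r.append(np.mean([proj(i,P(x,[-.011,s*.018,.082]))[0] for s in(1,-1)])-(bl[0]+bl[2]/2-.5))
    r.append(proj(i,P(x,[-.100,0,.023]))[1]-(red[1]-.5))
    return np.array(r)
s=least_squares(f,[.6,.13,-.28]); x=s.x; print(x,np.degrees(x[2]),np.round(s.fun,1))
print("knob",P(x,[-.089,0,.023]))
np.save("fx.npy",x)
print(delta(P(x,[-.089,0,.12]),x[2]+np.pi/2).tolist())
E
python3 fit.py
```

```text
(array([246, 117,  23,  24, 502], dtype=int32), array([256.92629482, 128.05378486])) (array([237, 228,  42,  23, 835], dtype=int32), array([256.86227545, 238.88742515]))
[[181.70125 156.7547 ]
 [331.5621  156.5048 ]
 [323.49573 252.86185]
 [188.      258.     ]]
[ 0.60384604  0.13999272 -0.28290134] -16.209052637544794 [-1.4 -0.4  1.  -0.9  3.3  4.4 -0.8 -0.1 -0.8 -0.8 -1.8]
knob [np.float64(0.5183838231549664), np.float64(0.16483642747832694), 0.023]
[0.0526, -0.0016, 0.1013, 0.0001, 0.0, -0.0022]
```

```bash
sed -i 's/^c=cv2.cornerSubPix.*/c=c.reshape(-1,2)/; s/-.28\])/-.28],loss="soft_l1")/' fit.py; python3 fit.py
```

```text
(array([246, 117,  23,  24, 502], dtype=int32), array([256.92629482, 128.05378486])) (array([237, 228,  42,  23, 835], dtype=int32), array([256.86227545, 238.88742515]))
[ 0.60406481  0.14053019 -0.2838844 ] -16.265378037626164 [-3.1  0.4  1.2  0.7  1.3  0.3 -0.3 -0.1 -0.1 -0.1 -1.7]
knob [np.float64(0.5186270579555814), np.float64(0.1654579074452087), 0.023]
[0.0525, -0.0008, 0.1013, 0.0001, 0.0, -0.0016]
```

```bash
python3 -m inch '[{"dx":0.0535,"dy":-0.001,"dz":0.06,"rx":0,"ry":0,"rz":-0.0016},{"dx":0.0535,"dy":-0.001,"dz":0.11,"rx":0,"ry":0,"rz":-0.0016},{"dx":0.0535,"dy":-0.001,"dz":0.16,"rx":0,"ry":0,"rz":-0.0016},{"dx":0.0535,"dy":-0.001,"dz":0.2,"rx":0,"ry":0,"rz":-0.0016},{"dx":0.0535,"dy":-0.001,"dz":0.2,"rx":0,"ry":0,"rz":-0.0016}]'; python3 - <<'E'
from h import *
i=optics.camera_info("wrist"); im=optics.grab_frame("wrist"); cv2.imwrite("pics/w1.png",im[:,:,::-1])
st,c=blob(im,"red"); print(st,c, ray(i,*c,.035))
x=np.load("fx.npy"); R=Rn.from_euler("z",x[2])
l=lambda p:R.inv().apply(np.array(p)-[x[0],x[1],0])
print(l(state()["tool_pos"]),l(ray(i,st[0]+st[2]/2-.5,st[1],.030)),l(ray(i,st[0],st[1]+st[3]/2,.023)),l(ray(i,st[0]+st[2],st[1]+st[3]/2,.023)))
E
```

```text
time: 2.4
tool_pos: [0.5133, 0.1646, 0.0356]
tool_rot: [-0.005, 0.142, 0.99, -0.002]
contact_force: [-1.2, 0.5, -0.2]
gripper_width: 0.996
grasp_force: 0.0
[ 239  229   45   54 2039] [260.07111329 256.15007357] [0.51612594 0.16539555 0.035     ]
[-0.09139362 -0.00132227  0.03887962] [-0.10307687 -0.00033247  0.03      ] [-0.08558274 -0.01142674  0.023     ] [-0.08564992  0.0115161   0.023     ]
```

View pics/w1.png

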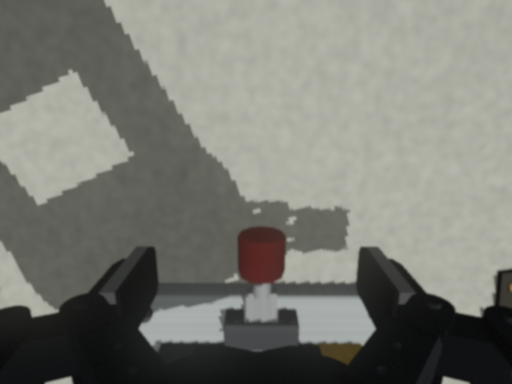

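The knob at (261,255) is centred between the fingers. Next I go down and close.

```bash
python3 -m inch '[{"dx":0,"dy":0.001,"dz":0.02,"rx":0,"ry":0,"rz":0},{"dx":0,"dy":0.001,"dz":0.038,"rx":0,"ry":0,"rz":0},{"dx":0,"dy":0.001,"dz":0.038,"rx":0,"ry":0,"rz":0}]'; python3 -m inch '[{"dx":0,"dy":0,"dz":0,"rx":0,"ry":0,"rz":0},{"dx":0,"dy":0,"dz":0,"rx":0,"ry":0,"rz":0},{"dx":0,"dy":0,"dz":0,"rx":0,"ry":0,"rz":0},{"dx":0,"dy":0,"dz":0,"rx":0,"ry":0,"rz":0},{"dx":0,"dy":0,"dz":0,"rx":0,"ry":0,"rz":0}]' -1
```

```text
time: 2.75
tool_pos: [0.5177, 0.1651, 0.0092]
tool_rot: [-0.001, 0.142, 0.99, -0.0]
contact_force: [-0.2, -0.0, 0.1]
gripper_width: 1.001
grasp_force: 0.0
time: 3.25
tool_pos: [0.519, 0.165, 0.0113]
tool_rot: [0.0, 0.142, 0.99, -0.0]
contact_force: [-0.3, -1.1, 2.6]
gripper_width: 0.258
grasp_force: 58.6
```

```bash
python3 -m inch '[{"dx":0.01,"dy":0,"dz":0,"rx":0,"ry":0,"rz":0},{"dx":0.02,"dy":0,"dz":0,"rx":0,"ry":0,"rz":0},{"dx":0.03,"dy":0,"dz":0,"rx":0,"ry":0,"rz":0},{"dx":0.037,"dy":0,"dz":0,"rx":0,"ry":0,"rz":0},{"dx":0.037,"dy":0,"dz":0,"rx":0,"ry":0,"rz":0}]'; python3 - <<'E'
from h import *
x=np.load("fx.npy"); R=Rn.from_euler("z",x[2])
print(R.inv().apply(state()["tool_pos"]-[x[0],x[1],0]), R.inv().apply(state()["contact_force"]))
E
```

```text
time: 3.75
tool_pos: [0.4921, 0.1729, 0.0114]
tool_rot: [0.003, 0.142, 0.99, -0.0]
contact_force: [8.3, -5.0, -2.4]
gripper_width: 0.257
grasp_force: 59.8
[-0.11656805 -0.00023952  0.01137587] [ 9.35909438 -2.45736831 -2.38415543]
```

```bash
python3 -m inch '[{"dx":0.003,"dy":0,"dz":0,"rx":0,"ry":0,"rz":0},{"dx":0.003,"dy":0,"dz":0,"rx":0,"ry":0,"rz":0},{"dx":0.003,"dy":0,"dz":0,"rx":0,"ry":0,"rz":0}]'; python3 - <<'E'
from h import *
x=np.load("fx.npy"); R=Rn.from_euler("z",x[2])
print(R.inv().apply(state()["tool_pos"]-[x[0],x[1],0]), R.inv().apply(state()["contact_force"]))
E
```

```text
time: 4.05
tool_pos: [0.4921, 0.173, 0.0115]
tool_rot: [0.006, 0.142, 0.99, -0.0]
contact_force: [14.9, -6.7, -8.5]
gripper_width: 0.255
grasp_force: 59.6
[-0.11661163 -0.00020516  0.01151145] [16.14641428 -2.27938282 -8.54032784]
```

```bash
python3 -m inch '[{"dx":0,"dy":0,"dz":0,"rx":0,"ry":0,"rz":0},{"dx":0,"dy":0,"dz":0,"rx":0,"ry":0,"rz":0},{"dx":0,"dy":0,"dz":0,"rx":0,"ry":0,"rz":0},{"dx":0,"dy":0,"dz":0,"rx":0,"ry":0,"rz":0}]' 1; python3 -m inch '[{"dx":0,"dy":0,"dz":-0.05,"rx":0,"ry":0,"rz":0},{"dx":0,"dy":0,"dz":-0.11,"rx":0,"ry":0,"rz":0},{"dx":-0.04,"dy":0,"dz":-0.17,"rx":0,"ry":0,"rz":0},{"dx":-0.07,"dy":0,"dz":-0.18,"rx":0,"ry":0,"rz":0},{"dx":-0.07,"dy":0,"dz":-0.18,"rx":0,"ry":0,"rz":0}]'
python3 - <<'E'
from h import *
i=optics.camera_info("wrist"); im=optics.grab_frame("wrist"); cv2.imwrite("pics/w2.png",im[60:360,100:420,::-1].repeat(2,0).repeat(2,1)[:600])
x=np.load("fx.npy"); R=Rn.from_euler("z",x[2])
l=lambda p:R.inv().apply(np.array(p)-[x[0],x[1],0])
st,c=blob(im,"red"); print(st,"knob",l(ray(i,*c,.032)))
st,c=blob(im,"blue"); print(st,"post left/right/top edge at z82",l(ray(i,st[0]-.5,st[1]+4,.082)),l(ray(i,st[0]+st[2]-.5,st[1]+4,.082)),l(ray(i,c[0],st[1]-.5,.042)),l(ray(i,c[0],st[1]-.5,.082)),l(ray(i,c[0],st[1]+st[3]-.5,.082)))
print(l(state()["tool_pos"]))
E
```

```text
time: 4.45
tool_pos: [0.4872, 0.1745, 0.0102]
tool_rot: [-0.001, 0.142, 0.99, 0.0]
contact_force: [-0.3, -0.1, -0.4]
gripper_width: 0.919
grasp_force: 0.0
time: 4.95
tool_pos: [0.546, 0.1582, 0.1592]
tool_rot: [0.004, 0.143, 0.99, 0.001]
contact_force: [-0.3, 0.3, -0.2]
gripper_width: 1.001
grasp_force: 0.0
[242 101  26  27 676] knob [-0.11665561 -0.00028286  0.032     ]
[ 231  265   48   26 1035] post left/right/top edge at z82 [-0.0088417  -0.01822145  0.082     ] [-0.0086923   0.01686713  0.082     ] [ 0.00918782 -0.00062248  0.042     ] [-0.01242245 -0.00046575  0.082     ] [ 0.00913487 -0.00054716  0.082     ]
[-6.33617525e-02  1.44781233e-04  1.56350059e-01]
```

View pics/w2.png

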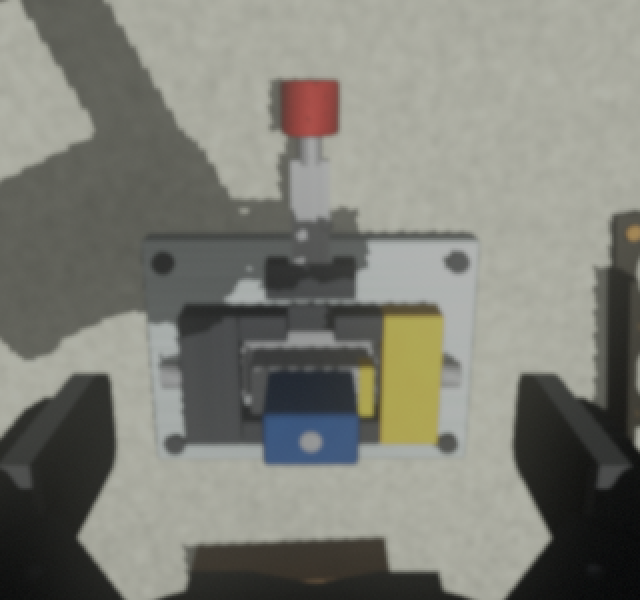

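The knob sits 28 mm out and stayed there. The post top is centred at about local (-1.6, -0.6) mm. I'll check the housing height and then approach.

```bash
python3 - <<'E'
from h import *
x=np.load("fx.npy"); R=Rn.from_euler("z",x[2]); w=lambda p:R.apply(p)+[x[0],x[1],0]
i=optics.camera_info("wrist")
for z in (.034,.04,.045,.05,.055,.06): print(z,[proj(i,w([a,b,z])).round(0).tolist() for a,b in ((-.031,.031),(-.031,.057),(.031,.057),(.031,-.057))])
print("seen (291,216) (321,216) (321,281) (189,281)")
yaw=x[2]+np.pi/2
print(delta(w([-.0015,-.0005,.12]),yaw).tolist())
E
```

```text
0.034 [[293.0, 222.0], [324.0, 222.0], [320.0, 287.0], [193.0, 287.0]]
0.04 [[294.0, 225.0], [325.0, 225.0], [321.0, 291.0], [191.0, 291.0]]
0.045 [[294.0, 227.0], [326.0, 227.0], [323.0, 294.0], [190.0, 294.0]]
0.05 [[295.0, 229.0], [328.0, 229.0], [324.0, 297.0], [189.0, 298.0]]
0.055 [[296.0, 232.0], [329.0, 232.0], [325.0, 301.0], [188.0, 301.0]]
0.06 [[297.0, 234.0], [330.0, 234.0], [326.0, 304.0], [187.0, 305.0]]
seen (291,216) (321,216) (321,281) (189,281)
[-0.0772, -0.0007, 0.0456, 0.001, 0.0017, -0.0018]
```

```bash
python3 - <<'E'
from h import *
i=optics.camera_info("wrist"); im=optics.grab_frame("wrist")
x=np.load("fx.npy"); R=Rn.from_euler("z",x[2])
l=lambda p:R.inv().apply(np.array(p)-[x[0],x[1],0])
st,c=blob(im,"red"); print(st,"knob",l(ray(i,*c,.032)))
st,c=blob(im,"blue"); print(st,"post left/right/top edge at z82",l(ray(i,st[0]-.5,st[1]+8,.082)),l(ray(i,st[0]+st[2]-.5,st[1]+8,.082)),l(ray(i,c[0],st[1]-.5,.082)),l(ray(i,c[0],st[1]+st[3]-.5,.082)))
h=cv2.cvtColor(im,cv2.COLOR_RGB2HSV); m=((h[...,0]>20)&(h[...,0]<32)&(h[...,1]>120)).astype(np.uint8); n,_,s,_=cv2.connectedComponentsWithStats(m); print(s[1:][s[1:,4]>100])
E
```

```text
[243 105  27  28 697] knob [-0.11676173 -0.00022744  0.032     ]
[ 232  271   49   27 1089] post left/right/top edge at z82 [-0.00553412 -0.01812544  0.082     ] [-0.00543215  0.01751206  0.082     ] [-0.01237294 -0.00058594  0.082     ] [ 0.0098889  -0.00064651  0.082     ]
[[ 291  222   31   64 1815]
 [ 281  246    7   28  159]]
```

```bash
python3 -m inch '[{"dx":-0.05,"dy":-0.001,"dz":0.01,"rx":0.001,"ry":0.0017,"rz":-0.002},{"dx":-0.0775,"dy":-0.001,"dz":0.04,"rx":0.001,"ry":0.0017,"rz":-0.002},{"dx":-0.0775,"dy":-0.001,"dz":0.08,"rx":0.001,"ry":0.0017,"rz":-0.002},{"dx":-0.0775,"dy":-0.001,"dz":0.125,"rx":0.001,"ry":0.0017,"rz":-0.002},{"dx":-0.0775,"dy":-0.001,"dz":0.135,"rx":0.001,"ry":0.0017,"rz":-0.002}]';python3 -m inch '[{"dx":0,"dy":0,"dz":0,"rx":0,"ry":0,"rz":0},{"dx":0,"dy":0,"dz":0,"rx":0,"ry":0,"rz":0}]'; python3 - <<'E'
from h import *
x=np.load("fx.npy"); R=Rn.from_euler("z",x[2])
s=state(); T=toolR(); print(R.inv().apply(s["tool_pos"]-[x[0],x[1],0]),R.inv().apply(T.as_matrix().T).round(4).tolist(),s["time"])
E
```

```text
time: 5.55
tool_pos: [0.5948, 0.14, 0.0392]
tool_rot: [-0.008, 0.141, 0.99, -0.002]
contact_force: [-1.5, 0.3, -1.0]
gripper_width: 0.999
grasp_force: 0.0
time: 5.75
tool_pos: [0.6011, 0.1406, 0.0475]
tool_rot: [-0.001, 0.141, 0.99, -0.0]
contact_force: [0.1, 0.1, 1.1]
gripper_width: 0.998
grasp_force: 0.0
[-0.00287894 -0.00074674  0.04751319] [[-1.0, -0.0017, 0.0017], [-0.0017, 1.0, -0.0011], [-0.0017, -0.0011, -1.0]] 5.75
```

```bash
python3 -m inch '[{"dx":0,"dy":0,"dz":0,"rx":0,"ry":0,"rz":0},{"dx":0,"dy":0,"dz":0,"rx":0,"ry":0,"rz":0},{"dx":0,"dy":0,"dz":0,"rx":0,"ry":0,"rz":0},{"dx":0,"dy":0,"dz":0,"rx":0,"ry":0,"rz":0},{"dx":0,"dy":0,"dz":0,"rx":0,"ry":0,"rz":0}]' -1; python3 -m inch '[{"dx":0,"dy":0,"dz":0,"rx":0,"ry":0,"rz":0},{"dx":0,"dy":0,"dz":0,"rx":0,"ry":0,"rz":0}]'; python3 - <<'E'
from h import *
x=np.load("fx.npy"); R=Rn.from_euler("z",x[2])
s=state(); T=toolR(); print(R.inv().apply(s["tool_pos"]-[x[0],x[1],0]),R.inv().apply(T.as_matrix().T).round(4).tolist(),s["time"],R.inv().apply(s["contact_force"]),R.inv().apply(s["ft_torque"]))
E
```

```text
time: 6.25
tool_pos: [0.6019, 0.1404, 0.0478]
tool_rot: [-0.0, 0.141, 0.99, -0.0]
contact_force: [0.2, -0.4, 4.2]
gripper_width: 0.415
grasp_force: 60.7
time: 6.45
tool_pos: [0.6019, 0.1404, 0.0479]
tool_rot: [-0.0, 0.141, 0.99, -0.0]
contact_force: [-0.8, 0.1, 5.9]
gripper_width: 0.41
grasp_force: 60.9
[-0.00206128 -0.00071657  0.04786428] [[-1.0, -0.0012, 0.0008], [-0.0012, 1.0, -0.0006], [-0.0008, -0.0006, -1.0]] 6.45 [-0.83210769 -0.17563751  5.89758019] [ 0.08073986  0.13635194 -0.01236832]
```

```bash
cat > st.py <<'E'
from h import *
x=np.load("fx.npy"); R=Rn.from_euler("z",x[2]); s=state(); T=toolR()
p=R.inv().apply(s["tool_pos"]-[x[0],x[1],0]); L=R.inv()*T   # tool in fixture frame
import os
if not os.path.exists("g.npy"):  # block origin and axes in tool frame at grasp
    np.save("g.npy",np.vstack([L.inv().apply(np.array([-.0012,-.0004,.016])-p),L.inv().as_matrix()]))
g=np.load("g.npy"); B=L*Rn.from_matrix(g[1:]); o=p+L.apply(g[0])
Y=o+B.apply([0,.03,0]); N=o+B.apply([0,-.03,0])
print("t",round(s["time"],2),"o",(o*1e3).round(1),"yellow z",(Y[2]*1e3-16).round(1),"plain z",(N[2]*1e3-16).round(1),"plain y",(N[1]*1e3).round(1),"yel y",(Y[1]*1e3).round(1),"tilt",B.as_rotvec(True).round(1),"F",R.inv().apply(s["contact_force"]).round(1),"M",R.inv().apply(s["ft_torque"]).round(2),"grip",round(s["grasp_force"],1))
E
python3 st.py; python3 -m inch '[{"dx":0,"dy":-0.0015,"dz":-0.0014,"rx":-0.0253,"ry":0,"rz":0},{"dx":0,"dy":-0.0031,"dz":-0.0027,"rx":-0.0507,"ry":0,"rz":0},{"dx":0,"dy":-0.0048,"dz":-0.004,"rx":-0.076,"ry":0,"rz":0},{"dx":0,"dy":-0.0065,"dz":-0.0052,"rx":-0.1013,"ry":0,"rz":0},{"dx":0,"dy":-0.0082,"dz":-0.0063,"rx":-0.1267,"ry":0,"rz":0}]'; python3 st.py
```

```text
t 6.45 o [-1.2 -0.4 16. ] yellow z -0.0 plain z -0.0 plain y -30.4 yel y 29.6 tilt [-0. -0.  0.] F [-0.8 -0.2  5.9] M [ 0.08  0.14 -0.01] grip 60.9
time: 6.95
tool_pos: [0.6, 0.1338, 0.0528]
tool_rot: [0.013, 0.14, 0.986, 0.094]
contact_force: [-0.3, 0.1, 4.5]
gripper_width: 0.413
grasp_force: 60.8
t 6.95 o [-1.2 -1.2 21.5] yellow z 11.2 plain z -0.2 plain y -30.7 yel y 28.2 tilt [10.9  0.  -0. ] F [-0.3 -0.   4.5] M [-0.08  0.02 -0.02] grip 60.8
```

```bash
python3 -m inch '[{"dx":0,"dy":0,"dz":0,"rx":0,"ry":0,"rz":0},{"dx":0,"dy":0,"dz":0,"rx":0,"ry":0,"rz":0}]' >/dev/null; python3 st.py; python3 - <<'E'
from h import *
a=optics.grab_frame("wrist"); b=optics.grab_frame("scene"); 
b=cv2.resize(b[190:270,210:320],(512,372)); cv2.imwrite("pics/w3.png",cv2.resize(np.vstack([a[150:],b])[...,::-1],None,fx=.98,fy=.98))
E
```

```text
t 7.15 o [-1.2 -1.2 21.5] yellow z 11.2 plain z -0.1 plain y -30.7 yel y 28.2 tilt [10.9  0.  -0. ] F [-0.7  0.8  6. ] M [-0.02  0.05  0.01] grip 61.0
```

View pics/w3.png

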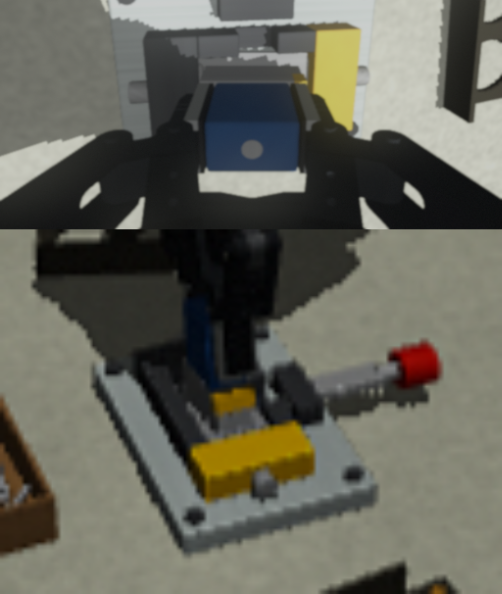

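The block follows the pads: its yellow stripe (235,400 in the crop) stands above its housing, and the lock is still out. Next I work out the rock back.

```bash
python3 - <<'E'
from h import *
import io,contextlib
with contextlib.redirect_stdout(io.StringIO()): exec(open("st.py").read())
th0=B.as_rotvec()[0]
for k in (.2,.4,.6,.8,1):
    th=th0*(1-k); Bn=Rn.from_euler("x",th)
    Yn=np.array([-.0012,Y[1]+k*(.0296-Y[1]),.016+.0112+k*.0003]); on=Yn-Bn.apply([0,.03,0])
    Ln=Bn*Rn.from_matrix(g[1:]).inv(); pn=on-Ln.apply(g[0])
    print(np.r_[L.inv().apply(pn-p)/.8,(L.inv()*Ln).as_rotvec()/1.5].round(4).tolist())
E
```

```text
[0.0, 0.0019, -0.0015, 0.0252, -0.0001, -0.0]
[0.0, 0.0038, -0.0029, 0.0505, -0.0001, 0.0]
[0.0, 0.0058, -0.0042, 0.0757, -0.0, 0.0]
[0.0, 0.0078, -0.0054, 0.1009, -0.0, 0.0001]
[0.0, 0.0099, -0.0066, 0.1261, 0.0, 0.0001]
```

```bash
python3 -m inch '[{"dx":0,"dy":0.0019,"dz":-0.0015,"rx":0.0252,"ry":0,"rz":0},{"dx":0,"dy":0.0038,"dz":-0.0029,"rx":0.0505,"ry":0,"rz":0},{"dx":0,"dy":0.0058,"dz":-0.0042,"rx":0.0757,"ry":0,"rz":0},{"dx":0,"dy":0.0078,"dz":-0.0054,"rx":0.101,"ry":0,"rz":0},{"dx":0,"dy":0.0099,"dz":-0.0066,"rx":0.126,"ry":0,"rz":0}]' >/dev/null; python3 st.py;  python3 -m inch '[{"dx":0,"dy":0,"dz":0,"rx":0,"ry":0,"rz":0},{"dx":0,"dy":0,"dz":0,"rx":0,"ry":0,"rz":0},{"dx":0,"dy":0,"dz":0,"rx":0,"ry":0,"rz":0}]' >/dev/null; python3 st.py
```

```text
t 7.75 o [-3.2 -1.9 17.8] yellow z 1.7 plain z 1.8 plain y -31.9 yel y 28.1 tilt [-0.1  0.1 -0.1] F [ 19.8   2.1 -44.2] M [ 2.24 -3.7  -0.25] grip 64.1
t 8.05 o [-3.3 -1.5 19.6] yellow z 3.6 plain z 3.7 plain y -31.5 yel y 28.5 tilt [-0.1  0.2 -0. ] F [  8.3   3.1 -15.3] M [ 0.83 -1.78 -0.03] grip 68.4
```

```bash
python3 -m inch '[{"dx":0,"dy":0,"dz":0,"rx":0,"ry":0,"rz":0},{"dx":0,"dy":0,"dz":0,"rx":0,"ry":0,"rz":0}]' ; python3 st.py; python3 - <<'E'
from h import *
a=optics.grab_frame("wrist"); b=optics.grab_frame("scene"); 
b=cv2.resize(b[190:270,210:320],(512,372)); cv2.imwrite("pics/w4.png",cv2.resize(np.vstack([a[150:],b])[...,::-1],None,fx=.98,fy=.98))
E
```

```text
time: 8.25
tool_pos: [0.6004, 0.1408, 0.0568]
tool_rot: [-0.002, 0.141, 0.99, -0.0]
contact_force: [0.0, -0.2, -2.2]
gripper_width: 0.411
grasp_force: 70.0
t 8.25 o [-2.8 -0.5 24.9] yellow z 8.9 plain z 8.9 plain y -30.5 yel y 29.5 tilt [-0.   0.2  0. ] F [ 0.1 -0.1 -2.2] M [-0.03  0.02  0.01] grip 70.0
```

View pics/w4.png

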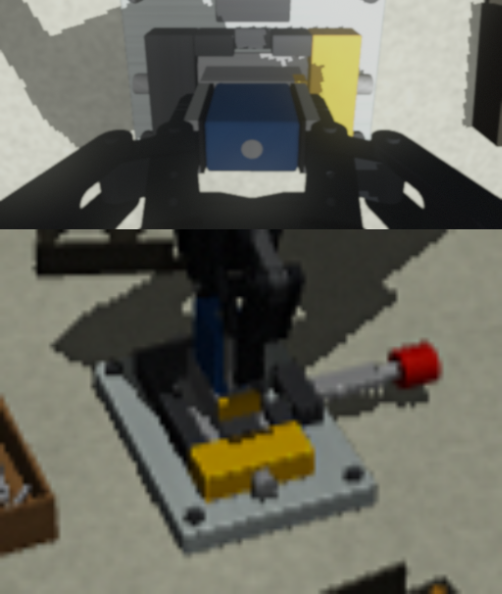

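The block popped past its catches and now hangs freely (force ≈ its weight). Both ends are about 9 mm up, and the picture shows no slip in the pads. I'll let it settle, then lift.

```bash
python3 -m inch '[{"dx":0,"dy":0,"dz":0,"rx":0,"ry":0,"rz":0},{"dx":0,"dy":0,"dz":0,"rx":0,"ry":0,"rz":0},{"dx":0,"dy":0,"dz":0,"rx":0,"ry":0,"rz":0}]' >/dev/null; python3 st.py
```

```text
t 8.65 o [-2.3 -0.8 26.3] yellow z 10.3 plain z 10.3 plain y -30.8 yel y 29.2 tilt [-0.   0.1  0. ] F [ 0.  -0.3 -1.1] M [0.02 0.04 0.01] grip 69.9
```

```bash
python3 -m inch '[{"dx":0,"dy":0.0005,"dz":-0.004,"rx":0,"ry":0,"rz":0},{"dx":0,"dy":0.0005,"dz":-0.01,"rx":0,"ry":0,"rz":0},{"dx":0,"dy":0.0005,"dz":-0.018,"rx":0,"ry":0,"rz":0},{"dx":0,"dy":0.0005,"dz":-0.027,"rx":0,"ry":0,"rz":0},{"dx":0,"dy":0.0005,"dz":-0.035,"rx":0,"ry":0,"rz":0}]' >/dev/null; python3 st.py; python3 -m inch '[{"dx":0,"dy":0,"dz":0,"rx":0,"ry":0,"rz":0},{"dx":0,"dy":0,"dz":0,"rx":0,"ry":0,"rz":0},{"dx":0,"dy":0,"dz":0,"rx":0,"ry":0,"rz":0},{"dx":0,"dy":0,"dz":0,"rx":0,"ry":0,"rz":0},{"dx":0,"dy":0,"dz":0,"rx":0,"ry":0,"rz":0}]' >/dev/null; python3 st.py; python3 - <<'E'
from h import *
a=optics.grab_frame("wrist"); b=optics.grab_frame("scene"); 
b=cv2.resize(b[190:270,210:320],(512,372)); cv2.imwrite("pics/w5.png",cv2.resize(np.vstack([a[150:],b])[...,::-1],None,fx=.98,fy=.98))
E
```

```text
t 9.15 o [-1.6 -0.1 55.5] yellow z 39.6 plain z 39.5 plain y -30.1 yel y 29.9 tilt [0. 0. 0.] F [ 0.2  0.  -1.8] M [-0.03  0.   -0.03] grip 69.9
t 9.65 o [-2.3 -0.3 53.9] yellow z 37.9 plain z 37.9 plain y -30.3 yel y 29.7 tilt [-0.   0.1  0. ] F [-0.3  0.2 -2.8] M [ 0.    0.   -0.02] grip 69.9
```

View pics/w5.png

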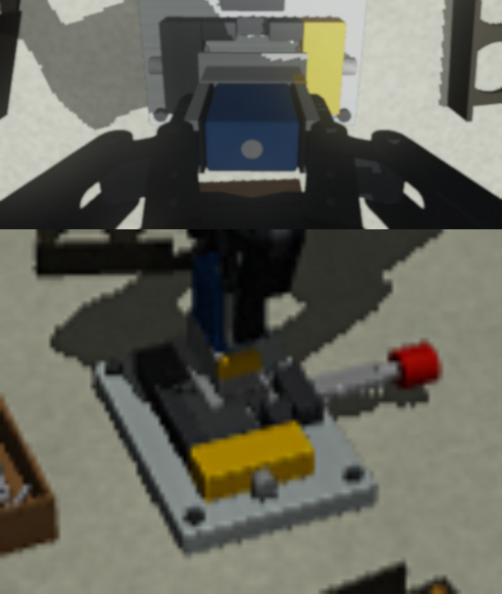

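The block hangs upright in the gripper, clear above the nest and about 20 mm over the rim. The lock is out and the bystanders are untouched, so I'm handing in.

```bash
python3 -c "
from plant import ticket
print(ticket.job_done())"
```

```text
the job is handed in; nothing more can be done
None
```

The job is handed in (result not reported): the lock is out and the block is held upright about 2 cm above the rim, but on the rock back the yellow end seems to have dropped to about 2 mm, so both ends probably popped free together (force peaked near 44 N) before reading level at about 10 mm.

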